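# Load a roll and the spindle into the bench tape dispenser

### The arm

A 6-joint arm with a two-finger parallel gripper is mounted at the origin on the work surface. World frame = base frame: x ahead of the robot, y to its left, z up, the work surface at z = 0. Lengths are in m, angles in rad, forces in N, time in s.
With the tool pointing down it reaches from about 0.425 to 0.95 m from the base axis. Payload 14.7 kg.
Tool frame: the origin (TCP) lies midway between the tips of the shut fingers; the grasp point (between the pads) lies 19 mm behind it; z points along the fingers, y is the direction in which the jaws open and shut (so a half turn about z gives the same grasp; the last joint's range is limited). The gripper opens to 85 mm and grips with 20 to 120 N. Pads are 22 mm wide; open, the fingers measure 114 mm over their backs; the gripper's body (76 mm by 85 mm) begins 54 mm behind the grasp point. The pads swing forward as they close: fully open they stand 13 mm farther back than shut.
Start: joints at [-1.314, 0.48, 1.596, -0, 1.065, -0.047], TCP at [0.194, -0.62, 0.231] pointing down, gripper open.
Joint ranges: [-2.75, 2.75], [-0.82, 2.05], [0.23, 2.67], [-1.56, 4.7], [0.09, 2.69], [-2.92, 2.92]. Speed limits (rad/s): [1.89, 1.89, 2.39, 3.01, 3.01, 3.01].

### API

Orientations are given as a rotation vector (axis times angle).
In Python, from workcell import bot, cams gives the robot as it stands.
- The arm moves only by the tool arm_command, never from a script. Its argument "deltas" is a list that holds one entry, the list of rows, each a list of 5 numbers: the closure, from 0 (fully open) to 1 (shut), then the shift along the tool's x, y, z as a fraction of full scale, then the turn about the tool's z as a fraction of full scale. In form: [[[fingers, dx, dy, dz, twist], ...]]. A call has 1 to 10 rows; each row is the pose to reach, as a shift and turn from the pose commanded when the call began, along the tool's axes at that moment, turning the shorter way round; what a row does not reach only later rows make up. Full scale, the value 1, is 0.3 m for a shift and 2 pi rad for a turn. A row lasts 1/10 s, in which the tool goes at most 50 mm and 8.59 degrees, less where a joint would pass 70% of its speed; a pose out of reach is approached as far as the arm can. A call with a number of a shift or a turn outside -1 to 1 is refused whole. A call with a gripper value outside its range is refused whole. The fingers move at their own pace and stop on an object; the grip force is fixed at half the most. Time passes only in rows, so rows that repeat a pose let the fingers close. It gives the time, the measured TCP pose, the force and the opening at its end, in the units of the state.
- bot.get_obs(): the state, without advancing time (a new reading comes with each control period).
- cams.camera(name): name is "side" or "top"; returns a dict with "pixels" (400x640x3 uint8, blue, green, red), "fovy" (degrees; the focal length in pixels is half the picture's height over the tangent of half this angle, whatever the lens; pixels are square), "cx", "cy" (the principal point, pixels), "T" (4x4, takes a point from camera to world coordinates). Camera axes: x right, y up, looking along -z (the intrinsics and any distortion apply to the point x, -y, -z); pixel columns grow to the right and rows downward; lengths in m; the calibration is good to about 2 mm. A picture is of the moment at which its call begins. There is no depth.
- bot.job_done(): hands the job in, once; it reports no verdict.
The state is a dict: "time": time; "joint_pos": joint angles; "dq": joint speeds; "effort": joint torques, N m; "eef_pos": TCP position; "ee_rot": TCP orientation; "ft_force": force on the tool from outside, world axes, zero at the start; "torque": the same for the moment, N m; "gripper_width": finger opening in m.
Only numpy, scipy, OpenCV 4.12 (cv2) and the standard library are available. Lean on these libraries where they do the work, as an engineer would, in place of code of your own. Each camera call takes 0.05 s, during which the arm holds its last target. There are 200 camera calls.

### The job

Reload the tape dispenser: take the spare roll in the rack that matches the one already in the dispenser (same width and diameter) and stand it on the rollers of the empty bay. Then slide the loose spindle in through the open outer cheek, both rolls and the middle cheek, until its tip is in the closed far cheek and the shoulder of its grip is home against the open cheek, and let go. Leave everything else on the table where it is.

Things in the scene. Friction and masses are not known exactly. Their poses are not given: they have to be found in the camera images.
- dispenser: Fixed two-bay tape dispenser, dark base 155 x 124 mm, 16 mm high. Origin: on the table below the middle cheek and the spindle axis (x = 0, z = 60 mm). z up; -x to its blade bar (x -80 to -93 mm, 64 mm high; 46 mm high side plates run to it); y along the spindle axis from the open cheek to the closed one. Grey cheeks 62 mm long in x, 82 high: y -56 to -48 (open), -4 to 4, 48 to 56 mm (closed)
- mouth (a point): Centre of the spindle hole on the outer face of the open cheek: dispenser frame (0, -56, 60) mm, axes as the dispenser's; the spindle's shoulder comes here when home. Each cheek has a round 15 mm hole on the spindle axis, 8 mm thick
- seat (a point): Where the spindle's tip comes when home, inside the far cheek: dispenser frame (0, 57, 60) mm; the cup behind that cheek's hole is closed at y = 59 mm
- bay_open (a point): Middle of the bay beside the open cheek, on the spindle axis: dispenser frame (0, -26, 60) mm. Each bay is 44 mm wide in y, open above, in front and behind; two bars of 8 mm rollers (x = -17 and 17, z = 32 mm) carry a roll with its centre at x = 0, z = 59 mm, 1 mm below the axis
- bay_closed (a point): Middle of the like bay beside the closed cheek, on the spindle axis: dispenser frame (0, 26, 60) mm
- roll_old: The roll already in the dispenser, standing loose on the rollers of one of the two bays (either one; the other bay is the empty one). 24 mm wide, 56 mm diameter cream tape on a white hub with a 16 mm bore. Origin at its centre, y along the bore. About 70 g
- roll_new: The spare roll to load, same as the one in the dispenser, standing on its rim in one of the rack's three slots (any of them), centre 39 mm above the table. 24 mm wide, 56 mm diameter cream tape on a white hub with a 16 mm bore. Origin at its centre, y along the bore. About 70 g
- rack: Fixed low wooden stock rack, base 80 x 126 x 8 mm, with three slots side by side along its y axis, centres at y = -38, 0 and +38 mm. Origin: centre of its underside. Rolls stand in it with their bores along its y. 4 mm dividers between the slots, 32 mm high (end ones 42), only 50 mm long in x: the rolls' rims are free in front (-x) and behind
- spindle: Loose spindle on the table: aluminium rod, 12 mm diameter, 113 mm long (last 7 mm taper to 6 mm), with a grey grip 22 x 22 mm, 55 mm long. Origin on the axis at the shoulder where the rod leaves the grip; x towards the tip; grip from x = -55 to 0. It lies on a flat of the grip, rod level, axis 11 mm above the table. About 50 g, balance point 8 mm inside the grip
- spindle_tip (a point): Tip of the spindle, on its axis 113 mm from the shoulder
- roll_narrow: Bystander in the rack: a narrow roll, 14 mm wide, 56 mm diameter. Origin at its centre
- roll_small: Bystander in the rack: a nearly used roll, 24 mm wide but only 40 mm diameter. Origin at its centre
- scissors: Bystander: scissors lying flat, 160 x 70 mm, 9 mm high, blue loops; origin at the pivot on the table, x towards the blade tips
- knife: Bystander: snap-off knife lying flat, 150 x 18 mm, 16 mm high; origin under its middle, x towards the blade
- bottle: Bystander: clear water bottle, 64 mm diameter, 205 mm high, standing; origin centre of its underside
- gluestick: Bystander: glue stick, 28 mm diameter, 92 mm high, standing; origin centre of its underside
- stapler: Bystander: black stapler, 125 x 34 mm, 56 mm high; origin centre of its underside
Not all that is in view belongs to the job. Of the things that look like the spindle, take the one that is farthest to the robot's left at the start.

How it is judged:
On the way, in this order (a step that is already met when the one before it is completed fails the run):
1. the matching spare roll stands in the dispenser's empty bay, let go ((((y of roll_new in the frame of dispenser between 0.005 and 0.047 m and x of roll_new in the frame of dispenser between -0.006 and 0.006 m and z of roll_new in the frame of dispenser between 0.054 and 0.065 m) and (y of roll_old in the frame of dispenser between -0.047 and -0.005 m and x of roll_old in the frame of dispenser between -0.006 and 0.006 m and z of roll_old in the frame of dispenser between 0.054 and 0.065 m)) or ((y of roll_new in the frame of dispenser between -0.047 and -0.005 m and x of roll_new in the frame of dispenser between -0.006 and 0.006 m and z of roll_new in the frame of dispenser between 0.054 and 0.065 m) and (y of roll_old in the frame of dispenser between 0.005 and 0.047 m and x of roll_old in the frame of dispenser between -0.006 and 0.006 m and z of roll_old in the frame of dispenser between 0.054 and 0.065 m))) and contact force between the fingers and roll_new below 0.05 N), for 0.2 s.
2. the spindle's tip has come through both rolls into the far cheek (y of spindle_tip in the frame of dispenser above 0.049 m and x of spindle_tip in the frame of dispenser between -0.004 and 0.004 m and z of spindle_tip in the frame of dispenser between 0.056 and 0.064 m), for 0.05 s.
At the end, for the whole second after the job is handed in: Spindle through all three cheeks and both rolls: shoulder within 6 mm of the mouth, tip within 6 mm of its seat; old and new roll one in each bay, within 5 mm of the spindle's axis, within 6 mm of x = 0 and 54 to 65 mm high; all at rest (distance between spindle and mouth below 0.006 m and distance between spindle_tip and seat below 0.006 m and (((y of roll_new in the frame of dispenser between 0.005 and 0.047 m and x of roll_new in the frame of dispenser between -0.006 and 0.006 m and z of roll_new in the frame of dispenser between 0.054 and 0.065 m) and (y of roll_old in the frame of dispenser between -0.047 and -0.005 m and x of roll_old in the frame of dispenser between -0.006 and 0.006 m and z of roll_old in the frame of dispenser between 0.054 and 0.065 m)) or ((y of roll_new in the frame of dispenser between -0.047 and -0.005 m and x of roll_new in the frame of dispenser between -0.006 and 0.006 m and z of roll_new in the frame of dispenser between 0.054 and 0.065 m) and (y of roll_old in the frame of dispenser between 0.005 and 0.047 m and x of roll_old in the frame of dispenser between -0.006 and 0.006 m and z of roll_old in the frame of dispenser between 0.054 and 0.065 m))) and y of roll_new in the frame of spindle between -0.005 and 0.005 m and z of roll_new in the frame of spindle between -0.005 and 0.005 m and y of roll_old in the frame of spindle between -0.005 and 0.005 m and z of roll_old in the frame of spindle between -0.005 and 0.005 m and linear speed of each of roll_new, roll_old, spindle below 0.02 m/s); the robot touches nothing.
It fails at once if the narrow or the small roll is moved more than 25 mm (distance of any of roll_narrow, roll_small from where it was at the start of the episode above 0.025 m).
It fails at once if the scissors or the knife are moved more than 25 mm (distance of any of scissors, knife from where it was at the start of the episode above 0.025 m).
It fails at once if the bottle or the glue stick is moved more than 25 mm (distance of any of bottle, gluestick from where it was at the start of the episode above 0.025 m).
It fails at once if the stapler is moved more than 25 mm (distance of stapler from where it was at the start of the episode above 0.025 m).
It also fails if it takes over 64 s, if anything falls off the work surface, if the arm or the gripper's body presses on something with over 40 N, if the wrist force passes 120 N, or if a joint passes its speed limit or range.

## Working session

There is one attempt and no reset: what is moved stays moved. The work goes in short steps, Python scripts to look and compute and a tool call to move; the robot and the scene stay as the last step left them, time stands still between calls to the robot, and variables do not carry over. Pictures are saved under pics/ and viewed, about 8 in all and at most 12, crops included, and the job is handed in when it is done.

Besides the shell and the picture viewer there is one more tool, called after "Emit:" as name([rows], argument=value, ...), one row to a line, values as JSON. arm_command: Moves the arm, as the interface text tells. Shift numbers are shares of 0.3 m and turn numbers shares of 2 pi rad, none past 1 either way. Its arguments: {"type":"object","properties":{"deltas":{"type":"array"}},"required":["deltas"]}

```bash
mkdir -p pics; ls
python3 - <<'E'
from workcell import bot,cams
import cv2,numpy as np
np.set_printoptions(precision=4,suppress=True)
for n in("top","side"):
    c=cams.camera(n); cv2.imwrite(f"pics/{n}0.png",c["pixels"]); print(n,c["fovy"],c["cx"],c["cy"],[k for k in c]); print(c["T"])
    for k in c:
        if k not in("pixels","T"): print(k,c[k])
print(bot.get_obs())
E
```

```text
pics
top 55.206993561619996 322.45515840957466 201.7962338649101 ['pixels', 'fovy', 'cx', 'cy', 'T']
[[-0.016   0.9928 -0.1187  0.3944]
 [-0.9999 -0.0152  0.0075  0.0018]
 [ 0.0057  0.1188  0.9929  1.0013]
 [ 0.      0.      0.      1.    ]]
fovy 55.206993561619996
cx 322.45515840957466
cy 201.7962338649101
side 44.74927090640925 316.684742469562 206.1971165656825 ['pixels', 'fovy', 'cx', 'cy', 'T']
[[ 0.9775  0.1511 -0.1474  0.3319]
 [-0.2106  0.7443 -0.6337 -0.7474]
 [ 0.014   0.6505  0.7594  0.95  ]
 [ 0.      0.      0.      1.    ]]
fovy 44.74927090640925
cx 316.684742469562
cy 206.1971165656825
{'time': 0.1, 'joint_pos': array([-1.3136,  0.4808,  1.5968,  0.    ,  1.0651, -0.0466]), 'dq': array([ 0.0004, -0.0009, -0.0038, -0.0022, -0.0012,  0.0013]), 'effort': array([  0.0018, -95.2255, -43.1041,  -0.    ,   0.0053,  -0.    ]), 'eef_pos': array([ 0.1944, -0.6199,  0.2307]), 'ee_rot': array([-3.1044, -0.4752,  0.0002]), 'ft_force': array([-0.0008, -0.0092,  0.0546]), 'torque': array([ 0.0336,  0.0095, -0.0127]), 'gripper_width': 0.08537457759896555}
```

View pics/top0.png

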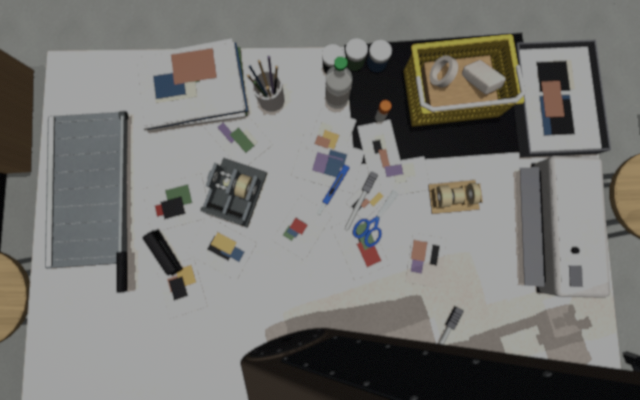

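View pics/side0.png

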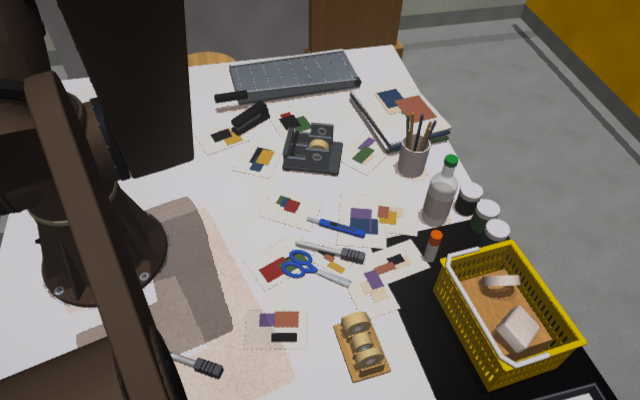

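Top view: the dispenser is at (235,192), the rack with three rolls at (455,196), the scissors at (368,232), the knife at (336,185) and the stapler at (161,252). The spindle-like things are A, with its grip at (370,184) and tip near (348,226), and B, with its grip at (453,318) and half hidden by the arm. A is farther left (larger y), so it is the one meant. I'll confirm in an enlarged crop.

```bash
cat > h.py <<'E'
import numpy as np,cv2
from workcell import bot,cams
np.set_printoptions(precision=4,suppress=True)
def K(c):
    f=c["pixels"].shape[0]/2/np.tan(np.radians(c["fovy"])/2); return f
def ray(c,u,v,z):
    "pixel -> world point on plane z"
    d=c["T"][:3,:3]@np.array([(u-c["cx"])/K(c),-(v-c["cy"])/K(c),-1]); o=c["T"][:3,3]
    return o+d*(z-o[2])/d[2]
def proj(c,P):
    p=(np.asarray(P,float)-c["T"][:3,3])@c["T"][:3,:3]
    return np.stack([c["cx"]-K(c)*p[...,0]/p[...,2],c["cy"]+K(c)*p[...,1]/p[...,2]],-1)
def crop(c,u0,v0,w,h,s):
    return cv2.resize(c["pixels"][v0:v0+h,u0:u0+w],None,fx=s,fy=s,interpolation=cv2.INTER_CUBIC)
E
python3 - <<'E'
from h import *
t=cams.camera("top"); s=cams.camera("side")
a=crop(t,195,150,80,80,5); b=crop(t,330,165,80,80,5)  
d=crop(t,420,170,80,40,5); e=crop(t,420,300,80,20,5)
m=np.vstack([np.hstack([a[:, :400],b]),])
d=np.hstack([d,np.vstack([e,np.zeros((100,400,3),np.uint8)])])
cv2.imwrite("pics/crop1.png",np.vstack([m,d]))
E
```

```text
(no output)
```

View pics/crop1.png

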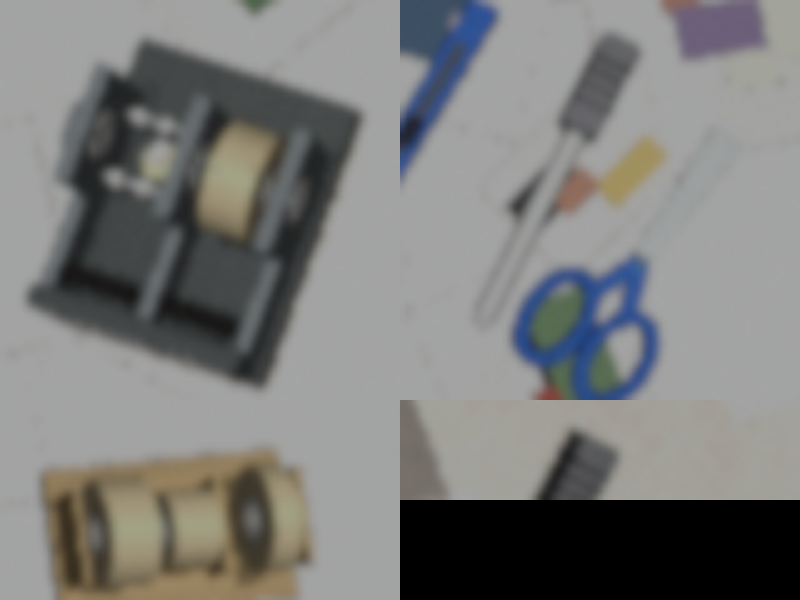

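The crop shows A is a spindle: grey ribbed grip and a 12 mm rod with its tip at crop (485,315). The dispenser's blade bar faces the lower left, and the closed cheek with its cup is on the left. The old roll is in the open-cheek bay, so the closed-side bay is empty. In the rack, the left roll is wide and large (the match), the middle one is small and the right one is narrow. Next is the side view of the same things.

Run:
```python
from h import *
s=cams.camera("side")
a=crop(s,275,112,80,75,5); b=crop(s,325,305,80,75,5)
d=crop(s,290,230,80,40,5); e=crop(s,155,345,80,40,5)
cv2.imwrite("pics/crop2.png",np.vstack([np.hstack([a,b]),np.hstack([d,e])]))
```

```text
(no output)
```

View pics/crop2.png

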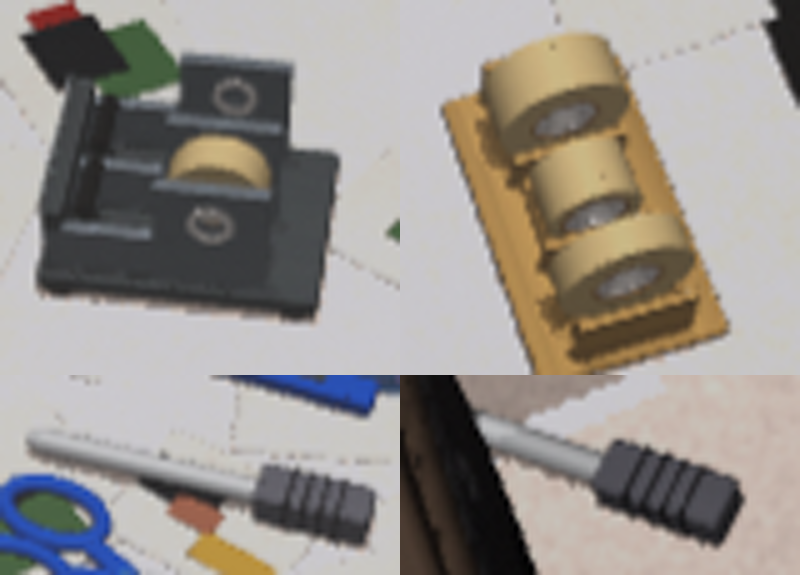

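Side view confirms it: the far roll in the rack is wide and large, while the near one is narrow. The spindle's tip is at crop (30,440) and its shoulder at (255,492). The dispenser's mouth ring is at (210,224), the far-cheek ring at (235,95). Now I'll fit poses from these points in both views.

```bash
cat > m.py <<'E'
from h import *
from scipy.optimize import least_squares
t=cams.camera("top"); s=cams.camera("side")
def px(L,u0,v0): return [((x+.5)/5-.5+u0,(y+.5)/5-.5+v0) for x,y in L]
def fit(name,obs,x0):
    def W(p,m): 
        c,sn=np.cos(p[2]),np.sin(p[2]); m=np.array(m)/1e3
        return np.stack([p[0]+c*m[:,0]-sn*m[:,1],p[1]+sn*m[:,0]+c*m[:,1],m[:,2]],-1)
    def r(p): return np.concatenate([(proj(c,W(p,m))-np.array(u)) for c,u,m in obs]).ravel()
    q=least_squares(r,x0,loss="soft_l1"); print(name,q.x[:2],np.degrees(q.x[2])); print(r(q.x).reshape(-1,2).round(1).tolist())
    return q.x
D=fit("disp",[(s,px([(210,224),(318,318),(42,290),(340,155),(275,188),(155,188),(182,55),(292,65),(235,95)],275,112),
 [(0,-56,60),(62,-62,0),(-93,-62,0),(62,62,16),(31,-56,82),(-31,-56,82),(-31,56,82),(31,56,82),(0,48,60)]),
 (t,px([(360,115),(145,40),(100,70),(200,98),(300,132),(265,250)],195,150),
 [(62,-62,16),(62,62,16),(31,52,82),(31,0,82),(31,-52,82),(-31,-52,82)])],[.4,.2,-.33])
# rack
h=cv2.cvtColor(t["pixels"],cv2.COLOR_BGR2HSV)
mk=((h[...,0]>8)&(h[...,0]<32)&(h[...,1]>60)).astype(np.uint8); mk[:, :415]=0; mk[:,495:]=0; mk[:160]=0; mk[230:]=0
cn=max(cv2.findContours(mk,0,1)[0],key=cv2.contourArea); print(cv2.minAreaRect(cn)); bx=cv2.boxPoints(cv2.minAreaRect(cn)); print(bx, [ray(t,*b,.008)[:2] for b in bx])
print("side rack corners",[ray(s,*p,.008)[:2] for p in px([(43,105),(328,328)],325,305)])
a,b=[ray(s,*p,.039)[:2] for p in px([(165,118),(228,280)],325,305)]; print("bores (near faces)",a,b)
for c,L,o in((s,[(28,66),(255,115),(365,150)],(290,230)),(t,[(85,320),(178,133),(222,42)],(330,165))):
    P=[ray(c,*p,.011)[:2] for p in px(L,*o)]; print("spindle tip,shoulder,end",P,np.linalg.norm(P[1]-P[0]))
    d=P[0]-P[1]; print(np.degrees(np.arctan2(d[1],d[0])))
E
python3 m.py
```

```text
disp [0.5589 0.2175] -19.30312079511643
[[-0.2, 0.1], [0.2, 1.1], [-0.8, 1.1], [0.2, -1.1], [-1.3, 2.3], [-0.9, 0.0], [-0.6, -0.8], [-0.3, -0.7], [-0.5, 0.3], [0.3, -2.1], [-1.3, -1.8], [0.4, -1.2], [0.4, -0.2], [0.4, -0.3], [-1.2, 0.0]]
((455.2607116699219, 196.23709106445312), (28.774560928344727, 51.10210418701172), 84.5596694946289)
[[428.4607 184.3371]
 [479.3326 179.4921]
 [482.0607 208.1371]
 [431.1888 212.982 ]] [array([ 0.5552, -0.2856]), array([ 0.5662, -0.4208]), array([ 0.4901, -0.423 ]), array([ 0.4794, -0.2891])]
side rack corners [array([ 0.4791, -0.2925]), array([ 0.5676, -0.4093])]
bores (near faces) [ 0.5216 -0.3232] [ 0.5275 -0.3942]
spindle tip,shoulder,end [array([ 0.4397, -0.0661]), array([ 0.5391, -0.1156]), array([ 0.5846, -0.1452])] 0.11109286621258904
153.5422969377853
spindle tip,shoulder,end [array([ 0.4421, -0.067 ]), array([ 0.5391, -0.118 ]), array([ 0.5871, -0.1426])] 0.10958249404720377
152.26522395186603
```

```bash
cat > go.py <<'E'
# usage: go.py x y z jaw_deg : deltas (in move units) from the measured pose
import sys; from h import *
from scipy.spatial.transform import Rotation as R
def go(x,y,z,a):
    o=bot.get_obs(); M=R.from_rotvec(o["ee_rot"]).as_matrix()
    d=M.T@(np.array([x,y,z])-o["eef_pos"])/.3
    cur=np.degrees(np.arctan2(M[1,1],M[0,1])); tw=-((a-cur+180)%360-180)/360
    print("t",o["time"],"pos",o["eef_pos"],"jaw",round(cur,2),"tool z",M[:,2],"F",o["ft_force"],"w",round(o["gripper_width"],4),"-> d",d,"twist",round(tw,4))
if __name__=="__main__": go(*map(float,sys.argv[1:5]))
E
python3 go.py 0.520 -0.312 0.15 4.7
```

```text
t 0.35 pos [ 0.1944 -0.6202  0.2312] jaw -72.59 tool z [-0.0001  0.0002 -1.    ] F [-0.3574  0.0019  0.433 ] w 0.0854 -> d [ 1.3428 -0.6555  0.2707] twist -0.2147
```

Emit:
arm_command([
  [[0.1,0.3,-0.15,0,-0.03],[0.1,0.6,-0.3,0,-0.08],[0.1,0.95,-0.46,0,-0.15],[0.1,0.95,-0.46,0,-0.2147],[0.1,0.95,-0.46,0,-0.2147],[0.1,0.95,-0.46,0,-0.2147],[0.1,0.95,-0.46,0,-0.2147],[0.1,0.95,-0.46,0,-0.2147],[0.1,0.95,-0.46,0,-0.2147],[0.1,0.95,-0.46,0,-0.2147]],
])

```text
time: 1.35
eef_pos: [0.4254, -0.403, 0.2313]
ee_rot: [2.124, 2.314, -0.0]
ft_force: [-0.2, 0.3, -0.2]
gripper_width: 0.077
```

```bash
python3 go.py 0.520 -0.312 0.12 4.7
```

```text
t 1.35 pos [ 0.4254 -0.403   0.2313] jaw 4.91 tool z [ 0.     -0.0001 -1.    ] F [-0.1557  0.3176 -0.229 ] w 0.077 -> d [0.2754 0.3402 0.3711] twist 0.0006
```

Emit:
arm_command([
  [[0.12,0.275,0.34,0.37,0],[0.12,0.275,0.34,0.37,0],[0.12,0.275,0.34,0.37,0],[0.12,0.275,0.34,0.37,0],[0.12,0.275,0.34,0.37,0],[0.12,0.275,0.34,0.37,0]],
])

```text
time: 1.95
eef_pos: [0.5199, -0.3131, 0.1206]
ee_rot: [-2.131, -2.309, 0.0]
ft_force: [0.1, 0.1, 0.5]
gripper_width: 0.0751
```

```bash
python3 go.py 0.520 -0.312 0.017 4.7
python3 - <<'E'
from h import *
t=cams.camera("top"); s=cams.camera("side")
cv2.imwrite("pics/v3.png",np.hstack([crop(s,310,260,100,120,4),crop(t,410,150,100,120,4)]))
print(proj(s,[.52,-.312,.039]),proj(s,[.52,-.312,.067]))
E
```

```text
t 1.95 pos [ 0.5199 -0.3131  0.1206] jaw 4.6 tool z [-0.0002 -0.0001 -1.    ] F [0.1362 0.0669 0.4569] w 0.0751 -> d [0.0037 0.0006 0.3452] twist -0.0003
[355.4199 323.3982] [356.4609 316.8722]
```

View pics/v3.png

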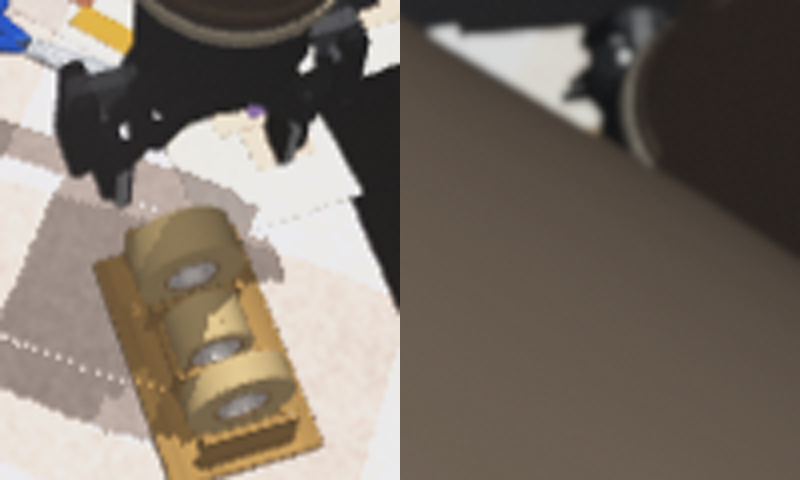

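Emit:
arm_command([
  [[0.12,0.003,0,0.12,0],[0.12,0.003,0,0.24,0],[0.12,0.003,0,0.34,0],[0.12,0.003,0,0.34,0],[0.12,0.003,0,0.34,0],[1,0.003,0,0.34,0],[1,0.003,0,0.34,0],[1,0.003,0,0.34,0],[1,0.003,0,0.34,0],[1,0.003,0,0.34,0]],
])

```text
time: 3.05
eef_pos: [0.5212, -0.3129, 0.0207]
ee_rot: [2.126, 2.308, 0.001]
ft_force: [0.1, -1.0, 8.0]
gripper_width: 0.0545
```

Emit:
arm_command([
  [[1,0,0,0,0],[1,0,0,0,0],[1,0,0,-0.02,0],[1,0,0,-0.1,0],[1,0,0,-0.1,0]],
])

```text
time: 3.55
eef_pos: [0.5217, -0.3129, 0.0519]
ee_rot: [2.125, 2.307, 0.001]
ft_force: [0.1, -0.7, -1.2]
gripper_width: 0.0544
```

```bash
python3 go.py 0.5675 0.2420 0.17 -19.3
```

```text
t 3.55 pos [ 0.5217 -0.3129  0.0519] jaw 4.69 tool z [ 0.004  -0.0026 -1.    ] F [ 0.142  -0.6821 -1.2455] w 0.0544 -> d [ 1.8299  0.3052 -0.3979] twist 0.0667
```

Emit:
arm_command([
  [[1,0,0,-0.13,0],[1,0,0,-0.27,0],[1,0.1,0,-0.4,0],[1,0.25,0.04,-0.4,0],[1,0.4,0.08,-0.4,0.02],[1,0.55,0.1,-0.4,0.04],[1,0.7,0.12,-0.4,0.067],[1,0.85,0.14,-0.4,0.067],[1,0.95,0.15,-0.4,0.067],[1,0.95,0.15,-0.4,0.067]],
])

```text
time: 4.55
eef_pos: [0.5413, -0.0207, 0.169]
ee_rot: [-2.561, -1.819, -0.001]
ft_force: [-1.0, -1.4, -0.7]
gripper_width: 0.0543
```

```bash
python3 go.py 0.5675 0.2420 0.15 -19.3
```

```text
t 4.55 pos [ 0.5413 -0.0207  0.169 ] jaw -19.24 tool z [ 0.0007  0.0005 -1.    ] F [-0.9894 -1.3721 -0.709 ] w 0.0543 -> d [ 0.8553 -0.2061  0.0637] twist 0.0002
```

Emit:
arm_command([
  [[1,0.15,-0.04,0,0],[1,0.3,-0.08,0,0],[1,0.45,-0.12,0,0],[1,0.6,-0.15,0,0],[1,0.72,-0.18,0.03,0],[1,0.82,-0.2,0.06,0],[1,0.855,-0.206,0.06,0],[1,0.855,-0.206,0.06,0],[1,0.855,-0.206,0.06,0]],
])

```text
time: 5.45
eef_pos: [0.5685, 0.2373, 0.1507]
ee_rot: [2.564, 1.815, -0.0]
ft_force: [0.8, 0.4, -0.3]
gripper_width: 0.0544
```

```bash
python3 go.py 0.5675 0.2420 0.04 -19.3
python3 - <<'E'
from h import *
t=cams.camera("top"); s=cams.camera("side")
cv2.imwrite("pics/v4.png",np.hstack([crop(s,265,80,100,110,4),crop(t,190,120,100,110,4)]))
E
```

```text
t 5.45 pos [0.5685 0.2373 0.1507] jaw -19.43 tool z [ 0.0001 -0.0003 -1.    ] F [ 0.7572  0.3873 -0.2986] w 0.0544 -> d [ 0.0137 -0.0085  0.3689] twist -0.0004
```

View pics/v4.png

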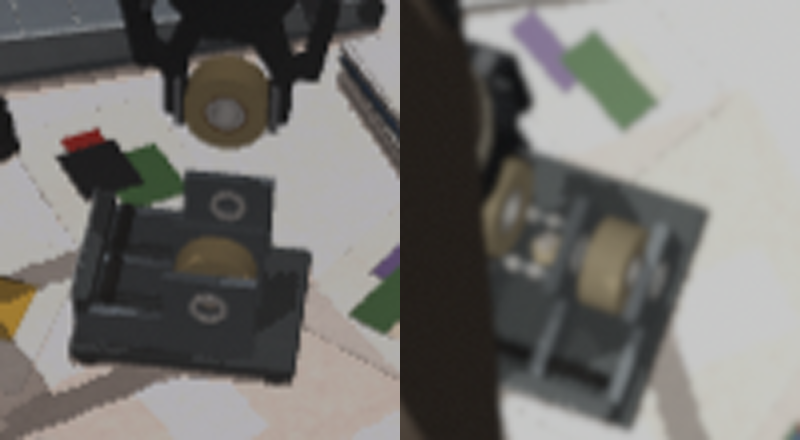

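Run:
```python
from h import *
s=cams.camera("side"); t=cams.camera("top")
o=bot.get_obs()["eef_pos"]; print(o)
for dz in(.014,.018,.022): print(dz,proj(s,o+[-.004,-.0113,dz]),proj(t,o+[-.004,-.0113,dz]))
print("meas side",265+226.5/4-.5,80+112.5/4-.5," top",190+110.5/4-.5,120+207/4-.5)
# top bore of roll: crop x 510-400
```

```text
[0.5687 0.2372 0.1507]
0.014 [321.1603 109.3216] [218.1671 171.9756]
0.018 [321.1931 108.0693] [217.6873 171.6203]
0.022 [321.2261 106.8108] [217.203  171.2616]
meas side 321.125 107.625  top 217.125 171.25
```

Emit:
arm_command([
  [[1,0.0137,-0.0085,0.1,0],[1,0.0137,-0.0085,0.18,0],[1,0.0137,-0.0085,0.18,0],[1,0.0137,-0.0085,0.18,0]],
])

```text
time: 6.05
eef_pos: [0.5675, 0.2426, 0.0967]
ee_rot: [-2.565, -1.814, 0.001]
ft_force: [0.7, 0.8, -0.9]
gripper_width: 0.0546
```

```bash
python3 go.py 0.5675 0.2420 0.0415 -19.3
```

```text
t 6.05 pos [0.5675 0.2426 0.0967] jaw -19.45 tool z [-0.0006 -0.0003 -1.    ] F [ 0.6652  0.775  -0.8655] w 0.0546 -> d [-0.0016  0.0009  0.1839] twist -0.0004
```

Aligned; lowering onto the rollers.

Emit:
arm_command([
  [[1,0,0,0.06,0],[1,0,0,0.12,0],[1,0,0,0.16,0],[1,0,0,0.175,0],[1,0,0,0.184,0],[1,0,0,0.184,0]],
])

```text
time: 6.65
eef_pos: [0.5682, 0.2432, 0.0418]
ee_rot: [2.564, 1.815, 0.002]
ft_force: [1.2, -0.9, -0.2]
gripper_width: 0.0544
```

Emit:
arm_command([
  [[1,0,0.0,0.005,0],[1,0,0,0.005,0],[0.25,0,0,0.005,0],[0.25,0,0,0.005,0],[0.2,0,0,0.005,0],[0.2,0,0,0.005,0],[0.15,0,0,0.005,0],[0.15,0,0,0.005,0]],
])

```text
time: 7.45
eef_pos: [0.5674, 0.2431, 0.0396]
ee_rot: [-2.564, -1.815, 0.0]
ft_force: [-0.5, -0.3, -0.2]
gripper_width: 0.0722
```

Emit:
arm_command([
  [[0.15,0,0,-0.1,0],[0.15,0,0,-0.25,0],[0.15,0,0,-0.4,0],[0.15,0,0,-0.5,0],[0.15,0,0,-0.5,0]],
])

```text
time: 7.95
eef_pos: [0.5697, 0.244, 0.1942]
ee_rot: [2.563, 1.814, 0.011]
ft_force: [0.7, -0.1, -0.7]
gripper_width: 0.0727
```

```bash
python3 go.py 0.558 -0.126 0.19 62.8
```

```text
t 7.95 pos [0.5697 0.244  0.1942] jaw -19.42 tool z [ 0.0066  0.0025 -1.    ] F [ 0.6805 -0.1168 -0.7337] w 0.0727 -> d [-1.1761  0.3733  0.0108] twist -0.2284
```

Emit:
arm_command([
  [[0.4,-0.13,0.04,0,-0.023],[0.4,-0.26,0.08,0,-0.046],[0.4,-0.4,0.12,0,-0.069],[0.4,-0.53,0.16,0,-0.092],[0.4,-0.66,0.2,0,-0.115],[0.4,-0.8,0.24,0,-0.138],[0.4,-0.9,0.28,0,-0.161],[0.4,-0.96,0.3,0,-0.184],[0.4,-0.96,0.3,0,-0.207],[0.4,-0.96,0.3,0,-0.2284]],
])

```text
time: 8.95
eef_pos: [0.5561, -0.0593, 0.1888]
ee_rot: [-0.732, -3.054, 0.0]
ft_force: [1.0, 0.4, -0.0]
gripper_width: 0.0512
```

```bash
python3 go.py 0.558 -0.126 0.12 62.8
python3 - <<'E'
from h import *
t=cams.camera("top"); s=cams.camera("side")
cv2.imwrite("pics/v5.png",np.vstack([np.hstack([crop(s,275,110,80,80,5),crop(t,195,150,80,80,5)])]))
E
```

```text
t 8.95 pos [ 0.5561 -0.0593  0.1888] jaw 63.06 tool z [-0.001   0.0002 -1.    ] F [ 0.9571  0.391  -0.0059] w 0.0512 -> d [-0.1066 -0.1951  0.2293] twist 0.0007
```

View pics/v5.png

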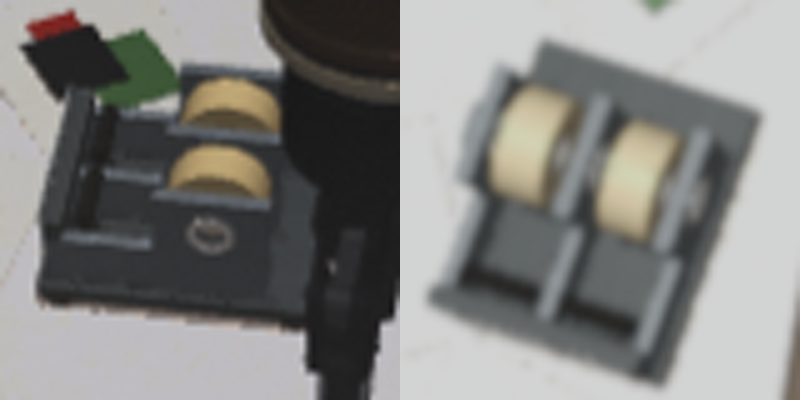

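Emit:
arm_command([
  [[0.45,-0.1066,-0.1951,0.1,0.0007],[0.45,-0.1066,-0.1951,0.229,0.0007],[0.45,-0.1066,-0.1951,0.229,0.0007],[0.45,-0.1066,-0.1951,0.229,0.0007],[0.45,-0.1066,-0.1951,0.229,0.0007],[0.45,-0.1066,-0.1951,0.229,0.0007]],
])

```text
time: 9.65
eef_pos: [0.5591, -0.1245, 0.1223]
ee_rot: [0.745, 3.05, 0.0]
ft_force: [0.4, -0.2, 0.2]
gripper_width: 0.047
```

```bash
python3 go.py 0.558 -0.126 0.004 62.8
python3 - <<'E'
from h import *
t=cams.camera("top"); s=cams.camera("side")
cv2.imwrite("pics/v6.png",np.hstack([crop(s,285,190,100,90,4),crop(t,320,150,100,90,4)]))
E
```

```text
t 9.65 pos [ 0.5591 -0.1245  0.1223] jaw 62.54 tool z [ 0.002  -0.0005 -1.    ] F [ 0.4477 -0.2393  0.2158] w 0.047 -> d [ 0.0019 -0.0064  0.3943] twist -0.0007
```

View pics/v6.png

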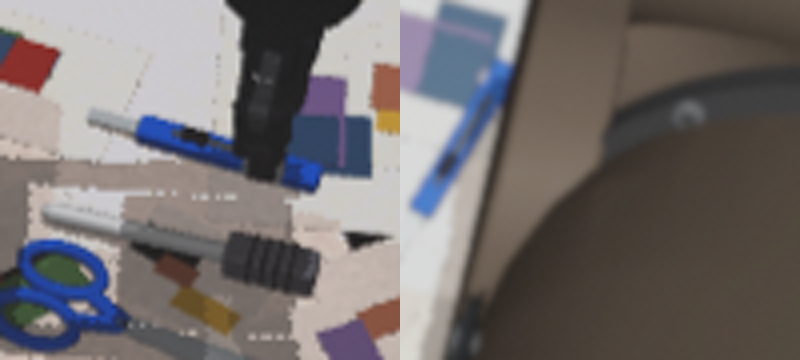

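Run:
```python
from h import *
s=cams.camera("side"); t=cams.camera("top")
h=cv2.cvtColor(s["pixels"],cv2.COLOR_BGR2HSV); m=((h[...,0]>100)&(h[...,0]<125)&(h[...,1]>170)&(h[...,2]>90)).astype(np.uint8)
m[:205]=0;m[250:]=0;m[:,:300]=0;m[:,372:]=0
c=np.vstack([k for k in cv2.findContours(m,0,1)[0] if cv2.contourArea(k)>3]).reshape(-1,2)
a=np.radians(62.8);n=np.array([np.cos(a),np.sin(a)]);ax=np.array([-n[1],n[0]])
g=np.array([.558,-.126])
for z in(0,.016):
    q=np.array([ray(s,*p,z)[:2] for p in c])-g
    k=np.abs(q@ax)<.016; print(z,"n: perp dist, near finger", (q@n).min(), (q[k]@n).min() if k.any() else None, "along rng",(q@ax).min(),(q@ax).max())
```

```text
0 n: perp dist, near finger 0.07069560683206363 0.0717217610328054 along rng -0.021136039734737756 0.09467601521217399
0.016 n: perp dist, near finger 0.05845608938461899 0.05946496110563751 along rng -0.022177620717276726 0.09168392865272047
```

The finger goes down 20 mm clear of the knife. Descending.

Emit:
arm_command([
  [[0.45,0.002,-0.006,0.1,0],[0.45,0.002,-0.006,0.22,0],[0.45,0.002,-0.006,0.34,0],[0.45,0.002,-0.006,0.385,0],[0.45,0.002,-0.006,0.392,0],[0.45,0.002,-0.006,0.392,0],[1,0.002,-0.006,0.392,0],[1,0.002,-0.006,0.392,0],[1,0.002,-0.006,0.392,0],[1,0.002,-0.006,0.392,0]],
])

```text
time: 10.85
eef_pos: [0.5579, -0.1267, 0.005]
ee_rot: [0.745, 3.049, -0.0]
ft_force: [-0.8, -0.3, 10.5]
gripper_width: 0.0206
```

Emit:
arm_command([
  [[1,0,0,0,0],[1,0,0,0,0],[1,0,0,-0.02,0],[1,0,0,-0.1,0],[1,0,0,-0.2,0],[1,0,0,-0.2,0]],
])

```text
time: 11.45
eef_pos: [0.5592, -0.1271, 0.0674]
ee_rot: [0.744, 3.046, -0.0]
ft_force: [1.4, 0.0, -0.7]
gripper_width: 0.0205
```

```bash
python3 go.py 0.4915 0.025 0.12 -19.3
```

```text
t 11.45 pos [ 0.5592 -0.1271  0.0674] jaw 62.55 tool z [ 0.0056 -0.0016 -1.    ] F [ 1.3519  0.0237 -0.6785] w 0.0205 -> d [ 0.4328  0.3461 -0.1775] twist 0.2274
```

Emit:
arm_command([
  [[1,0.0,0.0,-0.1,0],[1,0.1,0.1,-0.177,0.023],[1,0.2,0.2,-0.177,0.046],[1,0.3,0.3,-0.177,0.07],[1,0.4328,0.3461,-0.177,0.093],[1,0.4328,0.3461,-0.177,0.116],[1,0.4328,0.3461,-0.177,0.14],[1,0.4328,0.3461,-0.177,0.163],[1,0.4328,0.3461,-0.177,0.186],[1,0.4328,0.3461,-0.177,0.21]],
])

```text
time: 12.45
eef_pos: [0.4895, 0.0256, 0.1167]
ee_rot: [2.464, 1.948, 0.001]
ft_force: [0.4, 0.1, -1.3]
gripper_width: 0.0209
```

Emit:
arm_command([
  [[1,0,0,0,0.018],[1,0,0,0,0.018],[1,0,0,0,0.018],[1,0,0,0,0.018]],
])

```text
time: 12.85
eef_pos: [0.4895, 0.0255, 0.1165]
ee_rot: [2.563, 1.817, 0.0]
ft_force: [-0.1, 0.1, -1.0]
gripper_width: 0.0205
```

```bash
python3 go.py 0.491 0.025 0.054 -19.3
```

```text
t 12.85 pos [0.4895 0.0255 0.1165] jaw -19.32 tool z [ 0.0002 -0.     -1.    ] F [-0.092   0.1317 -1.0468] w 0.0205 -> d [-0.0001  0.0052  0.2083] twist -0.0001
```

Emit:
arm_command([
  [[1,0,0.005,0.08,0],[1,0,0.005,0.16,0],[1,0,0.005,0.208,0],[1,0,0.005,0.208,0],[1,0,0.005,0.208,0],[1,0,0.005,0.208,0]],
])

```text
time: 13.45
eef_pos: [0.4915, 0.025, 0.0548]
ee_rot: [2.564, 1.814, 0.001]
ft_force: [0.8, 0.1, -0.0]
gripper_width: 0.0209
```

Run:
```python
from h import *
t=cams.camera("top"); s=cams.camera("side"); o=bot.get_obs(); p=o["eef_pos"]; print(p,o["ee_rot"],o["ft_force"])
a=crop(s,270,110,80,110,5); b=crop(t,210,150,80,110,5)
cv2.imwrite("pics/v7.png",np.hstack([a,b]))
d=np.array([.3306,.9438,0]); 
ax=p+[0,0,.006]
P=np.array([ax+d*.133,ax+d*.02, np.array([.5589,.2175,.06])-d*.056])
print("tip,shoulder,mouth world",P[[0,2]])
print("side crop",(proj(s,P)-[270,110]+.5)*5-.5,"top crop",(proj(t,P)-[210,150]+.5)*5-.5+[400,0])
```

```text
[0.4915 0.0251 0.0548] [2.5643 1.8136 0.0018] [-0.2668  0.6608 -0.8465]
tip,shoulder,mouth world [[0.5355 0.1506 0.0608]
 [0.5404 0.1646 0.06  ]]
side crop [[230.3902 252.8504]
 [201.6615 410.7907]
 [233.9074 234.5311]] top crop [[649.2918 208.568 ]
 [864.9335 280.0952]
 [621.2865 199.4405]]
```

View pics/v7.png

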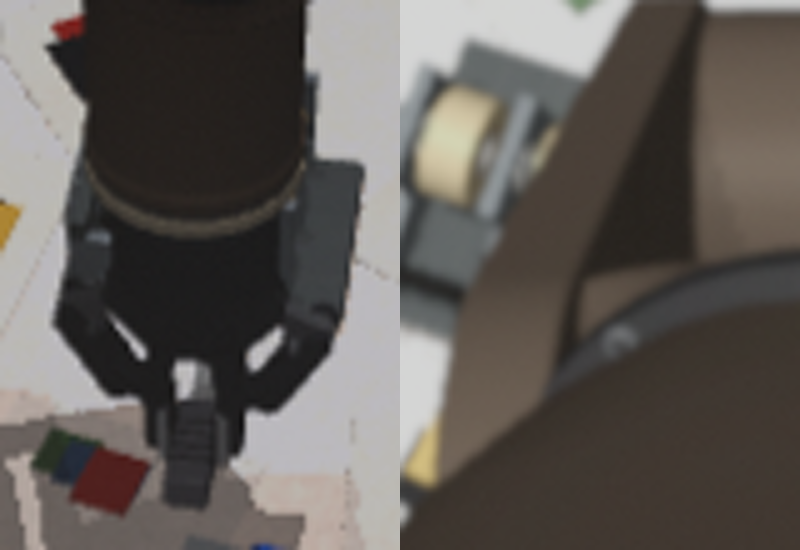

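Run:
```python
from h import *
s=cams.camera("side"); g=cv2.cvtColor(s["pixels"],cv2.COLOR_BGR2GRAY)
print("cols",list(range(294,322)))
for v in range(180,214,1): print(v,g[v,294:322].tolist())
p=bot.get_obs()["eef_pos"]; d=np.array([.3306,.9438,0]); n=np.array([.9438,-.3306,0])
for x in(-.035,0,.01,.02): print(x,"axis",proj(s,p+[0,0,.006]+d*(x+.02)))
L=[proj(s,p+[0,0,.006+dz]+d*(-.035)+n*w) for dz in(.011,-.011) for w in(-.011,.011)]; print("grip end corners TL TR BL BR",L)
L=[proj(s,p+[0,0,.006+.011]+d*(.02)+n*w) for w in(-.011,.011)]; print("shoulder top corners",L)
```

```text
cols [294, 295, 296, 297, 298, 299, 300, 301, 302, 303, 304, 305, 306, 307, 308, 309, 310, 311, 312, 313, 314, 315, 316, 317, 318, 319, 320, 321]
180 [30, 30, 72, 161, 174, 76, 30, 29, 30, 29, 29, 28, 28, 29, 29, 29, 29, 29, 29, 28, 29, 29, 28, 29, 29, 96, 174, 185]
181 [31, 29, 29, 106, 120, 56, 29, 29, 29, 29, 28, 51, 56, 57, 56, 42, 31, 29, 29, 29, 29, 29, 29, 29, 28, 123, 178, 186]
182 [30, 29, 30, 30, 46, 33, 29, 29, 29, 29, 35, 119, 130, 130, 131, 86, 62, 44, 32, 30, 29, 29, 30, 29, 29, 115, 176, 185]
183 [30, 31, 30, 30, 30, 29, 29, 29, 30, 28, 80, 173, 185, 185, 186, 125, 103, 83, 42, 28, 30, 30, 30, 29, 29, 76, 153, 160]
184 [29, 30, 30, 30, 30, 30, 29, 29, 30, 29, 116, 177, 185, 185, 185, 124, 105, 108, 51, 30, 29, 30, 29, 29, 30, 46, 77, 57]
185 [29, 31, 31, 29, 30, 29, 29, 28, 30, 29, 74, 161, 183, 185, 178, 113, 105, 108, 53, 31, 29, 30, 29, 29, 30, 30, 31, 30]
186 [29, 30, 30, 30, 29, 29, 29, 29, 30, 29, 43, 127, 178, 185, 160, 104, 100, 102, 55, 31, 30, 29, 30, 29, 30, 31, 31, 31]
187 [29, 29, 30, 29, 29, 30, 28, 29, 28, 29, 29, 126, 178, 185, 150, 96, 88, 86, 53, 33, 
[... 2928 characters left out ...]
, 97, 99, 98, 99, 100, 91, 73, 69, 71, 66, 66, 57, 56, 83, 98, 99, 98, 98, 98, 99, 100, 98, 101, 148]
212 [50, 80, 96, 99, 98, 99, 98, 99, 98, 100, 99, 99, 99, 99, 99, 87, 85, 97, 99, 99, 99, 98, 98, 100, 100, 105, 106, 107]
213 [77, 94, 96, 96, 96, 97, 97, 98, 99, 100, 99, 100, 101, 100, 99, 99, 98, 99, 100, 100, 100, 100, 100, 100, 104, 106, 106, 107]
-0.035 axis [307.9808 202.3696]
0 axis [309.9055 191.7907]
0.01 axis [310.4421 188.841 ]
0.02 axis [310.973  185.9228]
grip end corners TL TR BL BR [array([302.2692, 205.1353]), array([311.4192, 206.0905]), array([302.3467, 211.069 ]), array([311.3666, 212.0184])]
shoulder top corners [array([305.4831, 188.3234]), array([314.3642, 189.2282])]
```

The tip is hidden in both views. In the side image the grip-end edges (302.7/311.5) and the rod's left edge (308.6) match the prediction to about 0.3 px, so the grasp model holds. I'll start the insertion slowly and watch the force.

Emit:
arm_command([
  [[1,0.02,0,0.002,0],[1,0.04,0,0.002,0],[1,0.055,0,0.002,0],[1,0.07,0,0.002,0],[1,0.085,0,0.002,0],[1,0.085,0,0.002,0]],
])

```text
time: 14.2
eef_pos: [0.4997, 0.0497, 0.0534]
ee_rot: [2.565, 1.814, 0.0]
ft_force: [-1.1, 0.3, -0.0]
gripper_width: 0.0209
```

```bash
python3 go.py 0.5338 0.1457 0.054 -19.3
```

```text
t 14.2 pos [0.4997 0.0497 0.0534] jaw -19.45 tool z [ 0.0002  0.     -1.    ] F [-1.0787  0.286  -0.014 ] w 0.0209 -> d [ 0.3397  0.0007 -0.0021] twist -0.0004
```

Emit:
arm_command([
  [[1,0.02,0,-0.002,0],[1,0.04,0,-0.002,0],[1,0.06,0,-0.002,0],[1,0.08,0,-0.002,0],[1,0.1,0,-0.002,0],[1,0.1,0,-0.002,0]],
])

```text
time: 14.8
eef_pos: [0.5098, 0.0781, 0.054]
ee_rot: [2.565, 1.814, 0.001]
ft_force: [-0.0, -0.5, -0.4]
gripper_width: 0.0206
```

```bash
python3 go.py 0.5338 0.1457 0.054 -19.3
```

```text
t 14.8 pos [0.5098 0.0781 0.054 ] jaw -19.44 tool z [ 0.0004  0.0001 -1.    ] F [-0.021  -0.4857 -0.3897] w 0.0206 -> d [0.239  0.0003 0.0001] twist -0.0004
```

Emit:
arm_command([
  [[1,0.02,0,0,0],[1,0.04,0,0,0],[1,0.06,0,0,0],[1,0.08,0,0,0],[1,0.08,0,0,0]],
])

```text
time: 15.3
eef_pos: [0.5179, 0.1007, 0.054]
ee_rot: [2.565, 1.814, 0.001]
ft_force: [-1.2, -0.8, -0.6]
gripper_width: 0.0207
```

```bash
python3 go.py 0.5338 0.1457 0.054 -19.3
```

```text
t 15.3 pos [0.5179 0.1007 0.054 ] jaw -19.45 tool z [ 0.0005  0.0001 -1.    ] F [-1.1815 -0.8135 -0.6308] w 0.0207 -> d [0.159  0.0002 0.0002] twist -0.0004
```

Emit:
arm_command([
  [[1,0.02,0,0,0],[1,0.04,0,0,0],[1,0.06,0,0,0],[1,0.08,0,0,0],[1,0.1,0,0,0],[1,0.1,0,0,0]],
])

```text
time: 15.9
eef_pos: [0.5278, 0.129, 0.054]
ee_rot: [2.565, 1.814, 0.001]
ft_force: [0.3, 0.9, -0.2]
gripper_width: 0.0205
```

```bash
python3 go.py 0.5338 0.1457 0.054 -19.3
```

```text
t 15.9 pos [0.5278 0.129  0.054 ] jaw -19.45 tool z [ 0.0004  0.0001 -1.    ] F [ 0.2758  0.8894 -0.1987] w 0.0205 -> d [0.059  0.0003 0.    ] twist -0.0004
```

Emit:
arm_command([
  [[1,0.015,0,0,0],[1,0.03,0,0,0],[1,0.045,0,0,0],[1,0.05,0,0,0],[1,0.054,0,0,0],[1,0.054,0,0,0]],
])

```text
time: 16.5
eef_pos: [0.5329, 0.1436, 0.054]
ee_rot: [-2.565, -1.814, 0.0]
ft_force: [0.6, -0.4, 0.2]
gripper_width: 0.0206
```

```bash
python3 go.py 0.5338 0.1457 0.054 -19.3
```

```text
t 16.5 pos [0.5329 0.1436 0.054 ] jaw -19.48 tool z [-0.  0. -1.] F [ 0.6073 -0.4026  0.1597] w 0.0206 -> d [ 0.0075  0.0007 -0.0001] twist -0.0005
```

Creep to contact.

Emit:
arm_command([
  [[1,0.004,0,0,0],[1,0.007,0,0,0],[1,0.01,0,0,0],[1,0.01,0,0,0]],
])

```text
time: 16.9
eef_pos: [0.5339, 0.1464, 0.054]
ee_rot: [-2.565, -1.814, 0.0]
ft_force: [0.6, 0.1, -0.5]
gripper_width: 0.0206
```

Emit:
arm_command([
  [[1,0.003,0,0,0],[1,0.006,0,0,0],[1,0.006,0,0,0]],
])

```text
time: 17.2
eef_pos: [0.5338, 0.1466, 0.054]
ee_rot: [2.564, 1.814, -0.003]
ft_force: [-1.9, -18.9, 5.2]
gripper_width: 0.0203
```

Emit:
arm_command([
  [[1,-0.004,0,0,0],[0.8,-0.004,0,0.0,0],[0.6,-0.004,0,0,0],[0.45,-0.004,0,0,0],[0.45,-0.004,0,0,0],[0.45,-0.004,0,0,0]],
])

```text
time: 17.8
eef_pos: [0.5341, 0.1471, 0.054]
ee_rot: [-2.565, -1.814, -0.0]
ft_force: [-0.3, 0.5, -0.4]
gripper_width: 0.047
```

Emit:
arm_command([
  [[0.45,0,0,-0.05,0],[0.45,0,0,-0.15,0],[0.45,0,0,-0.3,0],[0.45,0,0,-0.4,0],[0.45,-0.1,0,-0.4,0],[0.45,-0.3,0,-0.4,0],[0.45,-0.45,0,-0.4,0],[0.45,-0.6,0,-0.4,0],[0.45,-0.75,0,-0.4,0],[0.45,-0.75,0,-0.4,0]],
])

```text
time: 18.8
eef_pos: [0.4572, -0.069, 0.1741]
ee_rot: [2.569, 1.808, -0.001]
ft_force: [-0.9, 0.3, -0.3]
gripper_width: 0.0469
```

Run:
```python
from h import *
t=cams.camera("top"); s=cams.camera("side"); print(bot.get_obs()["eef_pos"],bot.get_obs()["gripper_width"])
cv2.imwrite("pics/v8.png",np.hstack([crop(s,270,110,80,90,5),crop(t,195,145,80,90,5)]))
d=np.array([.3306,.9438,0]); m=np.array([.5589,.2175,.06])-d*.056
P=np.array([m,m-d*.055]); print("home shoulder, grip end: side crop",(proj(s,P)-[270,110]+.5)*5-.5,"top crop",(proj(t,P)-[195,145]+.5)*5-.5+[400,0])
```

```text
[ 0.4589 -0.0661  0.1742] 0.04692102997045404
home shoulder, grip end: side crop [[233.9074 234.5311]
 [220.5596 307.9416]] top crop [[696.2865 224.4405]
 [800.8415 259.1211]]
```

View pics/v8.png

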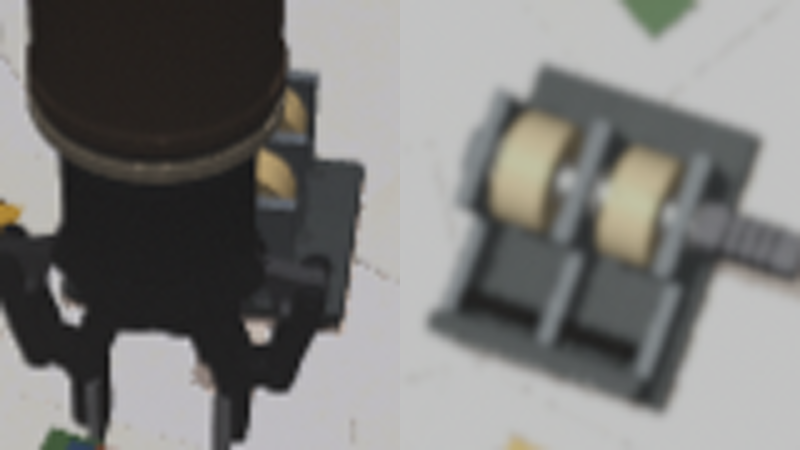

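Emit:
arm_command([
  [[0.45,-0.1,0.1,-0.1,0],[0.45,-0.2,0.2,-0.2,0],[0.45,-0.35,0.3,-0.2,0],[0.45,-0.5,0.4,-0.2,0],[0.45,-0.65,0.4,-0.2,0],[0.45,-0.65,0.4,-0.2,0],[0.45,-0.65,0.4,-0.2,0]],
])

```text
time: 19.6
eef_pos: [0.5074, -0.2891, 0.2336]
ee_rot: [-2.566, -1.812, -0.0]
ft_force: [-0.0, 0.5, 0.5]
gripper_width: 0.047
```

Run:
```python
from h import *
t=cams.camera("top"); s=cams.camera("side"); print(bot.get_obs()["eef_pos"])
cv2.imwrite("pics/v9.png",np.hstack([crop(s,270,110,80,90,5),crop(t,210,145,80,90,5)]))
```

```text
[ 0.5075 -0.2874  0.2338]
```

View pics/v9.png

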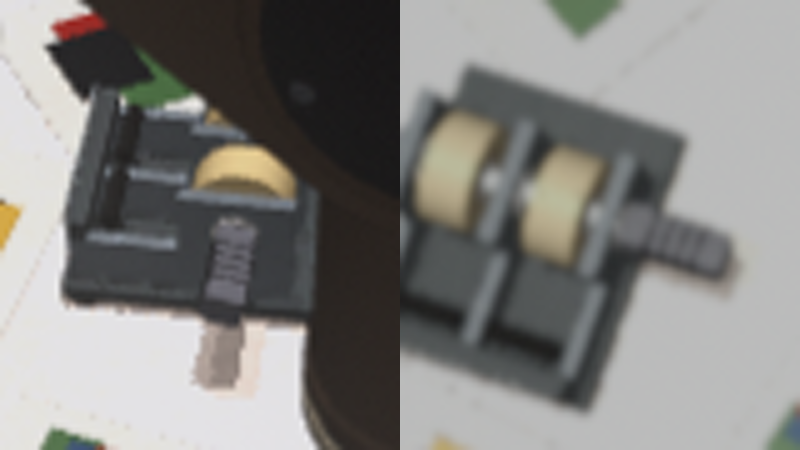

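The spindle's grip sits against the open cheek. Its end is at top crop (730,258) against a predicted (726,259), and at side crop (224,306) against (221,308). Both rolls are upright on the spindle in their bays, so I'm handing in.

```bash
python3 -c "
from workcell import bot
print(bot.job_done())"
```

```text
the job is handed in; nothing more can be done
None
```

The dispenser is reloaded and I handed the job in at about 20 s; no verdict was reported. I put the matching wide roll from the rack's left slot on the rollers of the empty bay beside the closed cheek. I then slid the left-hand spindle in through the cheeks and rolls until it stopped, and let go.

**Last checks:**
- **Insertion force:** it stayed at about 1 N until the shoulder reached the open cheek. Contact there was about 19 N, within 1 mm of the predicted home position.
- **Final pictures:** the grip end is within about 1 px of where it should be in both views, roughly 2–3 mm. Both rolls are upright on the rod, and the arm is clear of everything.
- **Not seen directly:** the tip inside the far cheek is hidden from both cameras. Its seating is inferred from the shoulder position. The far roll was partly covered in the last side view, but the top view shows it.
- **Other things on the table:** I didn't measure them again at the end. The wrist force gave no sign that the arm touched any of them.
- **Disagreement:** by eye, the spindle first looked about 5 mm off before insertion. The pixel values showed it was aligned.

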